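Point out the bundle that sticks out of line, then push it home

TASK

Four banded bundles of tiles lie side by side in the lanes of the lining-up board, and one sticks out of the row towards you. First show me which one: bring the fingertips to a few centimetres or less above the middle of its top, without touching it, and hold still there for a good two seconds, pointing at none of the others. Then, with your fingertips against its near face, gently push it along its lane until it rests squarely against its wooden stop, in line with the rest; do not straddle, pinch or lift it, and leave the other bundles, the mug, the timer and the stamp where they are.

Things in the scene. Friction and masses are not known exactly. Their poses are not given: they have to be found in the camera images.
- stray: A banded bundle of nine square green tiles, 49 (x) x 72 (y) x 34 mm high, about 0.15 kg, loose, lying flat on the board; origin at the centre of its underside, x towards its stop, z up. This is the one that sticks out 35 to 50 mm from its stop towards the robot (its lane differs from start to start), turned up to 0.06 rad in its lane.
- stray_top (a point): The middle of the top of the bundle that sticks out, 34 mm above its origin.
- stray_stop (a point): The stop of the lane of the bundle that sticks out: the point at board height in the middle of the near face of its wooden stop block. x points along the lane into the stop, y across it, z up. The block is 86 mm wide, 12 mm thick and 30 mm high. The lane runs 130 mm from the stop towards the robot and is 80 mm wide between two thin aluminium guide strips 12 mm high; neighbouring lanes are 88 mm apart, centre to centre. A seated bundle's origin lies 23 mm before this point.
- neat_1: A banded bundle of nine square green tiles, 49 (x) x 72 (y) x 34 mm high, about 0.15 kg, loose, lying flat on the board; origin at the centre of its underside, x towards its stop, z up. One of the three bundles already against their stops.
- neat_2: A banded bundle of nine square green tiles, 49 (x) x 72 (y) x 34 mm high, about 0.15 kg, loose, lying flat on the board; origin at the centre of its underside, x towards its stop, z up. One of the three bundles already against their stops.
- neat_3: A banded bundle of nine square green tiles, 49 (x) x 72 (y) x 34 mm high, about 0.15 kg, loose, lying flat on the board; origin at the centre of its underside, x towards its stop, z up. One of the three bundles already against their stops.
- neat_1_top (a point): The middle of the top of this seated bundle, 34 mm above its origin.
- neat_2_top (a point): The middle of the top of this seated bundle, 34 mm above its origin.
- neat_3_top (a point): The middle of the top of this seated bundle, 34 mm above its origin.
- board: The fixed plywood lining-up board, 160 (x, along the lanes) x 372 (y, across them) x 10 mm; it carries the four lanes side by side. Origin at the centre of its underside, on the table; x points towards the stops, z up. The bundles lie on its top, 10 mm above the table.
- tea_mug: A blue and white mug, 78 mm across, 112 mm over the handle, 92 mm high, standing left of the board; origin at the centre of its underside. Bystander.
- lot_stamp: A wooden rubber stamp with a turned handle, 26 x 52 x 73 mm high, standing right of the board; origin at the centre of its underside. Bystander.
- wind_timer: A white wind-up timer with a round dial, 54 x 60 x 66 mm high, standing right of the board; origin at the centre of its underside. Bystander.
There are look-alikes about, which are no part of the job. Leave any grey look-alike of the stray alone.

How it is judged:
On the way, in this order (a step that is already met when the one before it is completed fails the run):
1. the fingertips hover still above the middle of the bundle that sticks out, without touching it, before it has been moved (horizontal distance between the grasp point and stray_top below 0.02 m and z of the grasp point in the frame of stray_top between 0.015 and 0.085 m and contact force between each of the arm, the fingers and stray below 0.1 N and distance of stray from where it was at the start of the episode below 0.004 m), for 1.5 s.
2. the bundle has been pushed against its stop (x of stray in the frame of stray_stop between -0.0275 and -0.018 m and y of stray in the frame of stray_stop between -0.009 and 0.009 m and angle between the x axis of stray and the x axis of stray_stop, either way round below 0.1 rad and angle between stray's own z axis and vertical below 0.08 rad), for 0.2 s.
At the end, for the whole second after the job is handed in: The bundle that stuck out lies flat against its stop (gap under 4.5 mm, within 9 mm of the lane's middle, square to 0.1 rad), at rest; the other three bundles are within 6 mm of where they were (all of step 2 and linear speed of stray below 0.01 m/s and distance of each of neat_1, neat_2, neat_3 from where it was at the start of the episode below 0.006 m); the robot touches nothing.
It fails at once if another bundle is pointed at (fingertips lowered over its middle, within about 65 mm of its top) or straddled ((horizontal distance between the grasp point and neat_1_top below 0.025 m and z of the grasp point in the frame of neat_1_top below 0.085 m) or (horizontal distance between the grasp point and neat_2_top below 0.025 m and z of the grasp point in the frame of neat_2_top below 0.085 m) or (horizontal distance between the grasp point and neat_3_top below 0.025 m and z of the grasp point in the frame of neat_3_top below 0.085 m)).
It fails at once if another bundle, the mug, the timer or the stamp is moved (distance of any of neat_1, neat_2, neat_3 from where it was at the start of the episode above 0.008 m or distance of any of tea_mug, lot_stamp, wind_timer from where it was at the start of the episode above 0.015 m).
It fails at once if the bundle is straddled by the fingers (grasp point inside it) (x of the grasp point in the frame of stray between -0.021 and 0.021 m and y of the grasp point in the frame of stray between -0.032 and 0.032 m and z of the grasp point in the frame of stray below 0.034 m).
It fails at once if the bundle is lifted or tipped (height (world z) of stray above 0.02 m or angle between stray's own z axis and vertical above 0.25 rad).
It fails at once if the bundle is pushed roughly, with more than 40 N (contact force between the fingers and stray above 40 N).
It also fails if it takes over 40 s, if anything falls off the work surface, if the arm or the gripper's body presses on something with over 40 N, if the wrist force passes 120 N, or if a joint passes its speed limit or range.

ROBOT

A 6-joint arm with a two-finger parallel gripper is mounted at the origin on a cart in front of the work surface, level with it; the furniture and walls round the work are solid. World frame = base frame: x ahead of the robot, y to its left, z up, the work surface at z = 0. Lengths are in m, angles in rad, forces in N, time in s.
With the tool pointing down it reaches from about 0.25 to 0.725 m from the base axis. Payload 4 kg.
Tool frame: the origin (TCP) lies where the fingers leave the gripper's body, on its centre line; the fingertips stand 73 mm ahead of it and the grasp point (between the pads) lies 54 mm ahead of it (bot.tips_ahead is the z of the fingertips in the tool frame, in m); z points along the fingers, y is the direction in which the jaws open and shut (so a half turn about z gives the same grasp; the last joint's range is limited). The gripper opens to 85 mm and grips with 20 to 120 N. Pads are 22 mm wide; open, the fingers measure 114 mm over their backs; the gripper's body (76 mm by 85 mm) begins 54 mm behind the grasp point. The pads swing forward as they close: fully open they stand 13 mm farther back than shut.
Start: joints at [1.142, 0.241, 0.005, 1.335, 0, 1.571], TCP at [0.208, 0.455, 0.304] pointing down, gripper open.
Joint ranges: [-2.72, 2.72], [-1.05, 1.87], [-1.09, 1.28], [-1.99, 2.15], [-1.42, 1.44], [-3.14, 3.14]. Speed limits (rad/s): [2.79, 2.79, 3.14, 3.14, 3.14, 3.14].

INTERFACE

Orientations are given as a unit quaternion [x, y, z, w].
In Python, from workcell import readout, camera, get_calibration, order, bot gives the robot as it stands.
- The arm moves only by the tool send_rows, never from a script. Its argument "moves" is a list of rows, each a list of 3 entries, a list of its own where there are three numbers: the shift along the tool's x, y, z in mm, then the turn, a rotation vector about the tool's x, y, z in rad, then the finger opening in mm, from 0 to 85.4. In form: [[[dx, dy, dz], [ax, ay, az], grip], ...]. A call has 1 to 12 rows; each row is the pose to reach, as a shift and turn from the pose measured when the call began, along the tool's axes at that moment; what a row does not reach only later rows make up. A row lasts 1/12 s, in which the tool goes at most 41.7 mm and 7.16 degrees, less where a joint would pass 70% of its speed; a pose out of reach is approached as far as the arm can. A call with a gripper value outside its range is refused whole. The fingers move at their own pace and stop on an object; the grip force is fixed at half the most. Time passes only in rows, so rows that repeat a pose let the fingers close. It gives the time, the measured TCP pose, the force and the opening at its end, in the units of the state.
- readout.get_obs(): the state, without advancing time (a new reading comes with each control period).
- camera(name): name is "scene" or "side" or "wrist"; returns the picture (400x640x3 uint8, red, green, blue); there is no depth.
- get_calibration(name): a dict with "fx", "fy", "cx", "cy" (pixels), "k1" (the pictures are not rectified: a ray, as slopes to the right and down, at radius r is drawn at 1 + k1 r^2 times it, then the intrinsics apply), "R" (3x3) and "t" (3): a world point X has camera coordinates R X + t. Camera axes: x right, y down, z forward; pixel columns grow to the right and rows downward; lengths in m; the calibration is good to about 2 mm. A picture is of the moment at which its call begins: read the wrist's pose just before it. get_calibration takes no time and is no camera call; for the wrist camera it gives the pose at the moment of the call.
- order.job_done(): hands the job in, once; it reports no verdict.
The state is a dict: "clock": time; "joint_pos": joint angles; "joint_vel": joint speeds; "tau": joint torques, N m; "eef_pos": TCP position; "tool_rot": TCP orientation; "ft_force": force on the tool from outside, world axes, zero at the start; "ft_torque": the same for the moment, N m; "grip_width": finger opening in m.
Only numpy, scipy, OpenCV 4.12 (cv2) and the standard library are available. Lean on these libraries where they do the work, as an engineer would, in place of code of your own. Each camera call takes 0.05 s, during which the arm holds its last target. There are 200 camera calls.

## Working session

There is one attempt and no reset: what is moved stays moved. The work goes in short steps, Python scripts to look and compute and a tool call to move; the robot and the scene stay as the last step left them, time stands still between calls to the robot, and variables do not carry over. Pictures are saved under pics/ and viewed, about 8 in all and at most 12, crops included, and the job is handed in when it is done.

Besides the shell and the picture viewer there is one more tool, called after "Call:" as name(argument=value, ...) on one line, values as JSON. send_rows: Moves the arm, as the interface text tells. Its arguments: {"type":"object","properties":{"moves":{"type":"array","items":{"type":"array"}}},"required":["moves"]}

```bash
mkdir -p pics
cat > h.py <<'E'
import numpy as np, cv2
from workcell import readout, camera, get_calibration, order, bot
def grab(n,f):
    c=get_calibration(n); im=np.ascontiguousarray(camera(n)[:,:,::-1]); cv2.imwrite('pics/'+f,im); return im,c
def ray(c,px,z):
    K=np.array([[c['fx'],0,c['cx']],[0,c['fy'],c['cy']],[0,0,1]]); R=np.array(c['R']);t=np.array(c['t'])
    u=cv2.undistortPoints(np.array(px,float).reshape(-1,1,2),K,np.array([c['k1'],0,0,0.]))[:,0]
    d=np.c_[u,np.ones(len(u))]@R; o=-R.T@t
    return o+d*((z-o[2])/d[:,2])[:,None]
E
python3 - <<'E'
from h import *
for n in ['scene','side','wrist']:
    im,c=grab(n,n+'0.png'); print(n,np.round(-np.array(c['R']).T@np.array(c['t']),3),c['k1'])
o=readout.get_obs(); print(o)
E
```

```text
scene [-0.454 -0.692  0.83 ] 0.007971257763024635
side [ 0.106 -1.129  0.857] -0.12965883448865007
wrist [0.131 0.49  0.373] -0.04436402718860345
{'clock': 0.15, 'joint_pos': array([1.14198954e+00, 2.41231663e-01, 4.04476835e-03, 1.33518023e+00,
       8.57406462e-06, 1.57077662e+00]), 'joint_vel': array([ 0.00022107, -0.00289481,  0.00399212, -0.00156573, -0.00014943,
       -0.00052572]), 'tau': array([ 4.71885323e-04, -3.72635365e+01,  2.52638966e+01,  1.23757464e-02,
        5.40052372e-05, -2.29226323e-06]), 'eef_pos': array([0.20774493, 0.45441223, 0.30322572]), 'tool_rot': array([ 2.12754829e-01,  9.77105299e-01, -7.66499978e-04, -1.71300964e-04]), 'ft_force': array([-0.26715371, -0.00184685,  0.15610991]), 'ft_torque': array([ 0.01421469,  0.00926159, -0.03539766]), 'grip_width': 0.08558562217150933}
```

View pics/scene0.png

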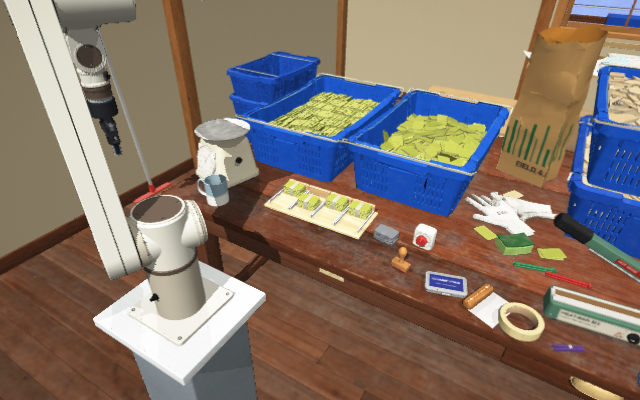

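View pics/side0.png

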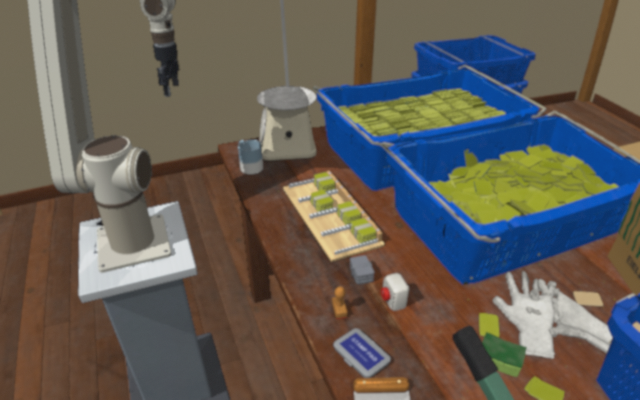

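The scene view shows the board at about (320,207). Its bundles sit near (294,187), (312,202), (337,206) and (361,210), and the second from the left looks nearer the robot. The grey block at (387,234) is the look-alike. I'll enlarge the crop to confirm.

Run:
```python
from h import *
im=cv2.imread('pics/scene0.png'); c=get_calibration('scene')
cr=im[170:245,255:395]; cv2.imwrite('pics/crop1.png',cv2.resize(cr,None,fx=5.6,fy=5.6,interpolation=cv2.INTER_CUBIC))
hsv=cv2.cvtColor(im,cv2.COLOR_BGR2HSV)
m=((hsv[...,0]>26)&(hsv[...,0]<50)&(hsv[...,1]>110)).astype(np.uint8); m[:170]=0;m[245:]=0;m[:,:255]=0;m[:,395:]=0
n,l,s,ce=cv2.connectedComponentsWithStats(m)
for i in range(1,n):
    if s[i,4]>15: print(s[i],ce[i].round(1),ray(c,[ce[i]],.035)[0].round(3))
```

```text
[284 181  11  13  65] [288.  185.8] [0.587 0.073 0.035]
[293 183  16  25 201] [299.8 193.4] [0.567 0.007 0.035]
[326 194  11  14  80] [329.7 199.5] [ 0.59  -0.103  0.035]
[308 196  12  15 125] [313.2 202.6] [ 0.543 -0.064  0.035]
[336 196  12  16 134] [341.4 203.5] [ 0.591 -0.15   0.035]
[349 201  11  15  86] [352.7 206.7] [ 0.594 -0.192  0.035]
[359 203  12  16 135] [364.7 210.8] [ 0.594 -0.238  0.035]
```

View pics/crop1.png

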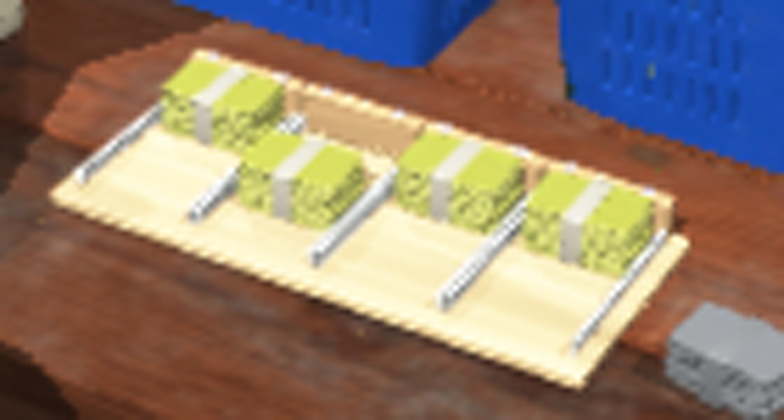

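The crop shows four candidates, by their tops in the crop: (225,90), (303,160), (460,165) and (588,208). Only the second from the left, at (303,160) or about full-image (309,198), has a bare gap before its stop, so it's the stray. The grey block at (725,350) lies off the board and is ruled out. Next I'll work out its geometry and a move to a viewing pose.

Run:
```python
from h import *
c=get_calibration('scene')
f=lambda p:np.array(p)/5.6+[254.6,169.6]
print(ray(c,f([[52,197],[583,385],[688,240]]),.01).round(4))
print('tops',ray(c,f([[225,90],[303,160],[460,165],[588,208]]),.044).round(4))
from scipy.spatial.transform import Rotation as Ro
o=readout.get_obs(); R=Ro.from_quat(o['tool_rot']); print(R.as_matrix().round(3))
cw=get_calibration('wrist'); Rc=np.array(cw['R']); pc=-Rc.T@cw['t']
print('cam in tool', R.inv().apply(pc-o['eef_pos']).round(3), (Rc@R.as_matrix()).round(3), bot.tips_ahead, cw['fx'])
g=np.array([.48,-.04,.30]); print('shift mm',R.inv().apply(g-o['eef_pos'])*1e3)
```

```text
[[ 0.4697  0.0952  0.01  ]
 [ 0.4797 -0.2751  0.01  ]
 [ 0.6414 -0.2658  0.01  ]]
tops [[ 0.5893  0.0439  0.044 ]
 [ 0.5467 -0.0438  0.044 ]
 [ 0.594  -0.1293  0.044 ]
 [ 0.5943 -0.218   0.044 ]]
[[-0.909  0.416 -0.001]
 [ 0.416  0.909 -0.001]
 [ 0.    -0.002 -1.   ]]
cam in tool [ 0.084  0.001 -0.07 ] [[-0.001  1.     0.001]
 [-0.945 -0.001 -0.326]
 [-0.326 -0.002  0.945]] 0.0726 276.48172625073164
shift mm [-453.16882495 -336.45301455    3.75032203]
```

Call:
send_rows(moves=[[[-32, -24, 0], [0, 0, -0.038], 60], [[-64, -48, 0], [0, 0, -0.076], 60], [[-96, -72, 0], [0, 0, -0.114], 60], [[-128, -96, 0], [0, 0, -0.152], 60], [[-160, -120, 0], [0, 0, -0.19], 60], [[-192, -144, 0], [0, 0, -0.228], 60], [[-224, -168, 0], [0, 0, -0.266], 60], [[-256, -192, 0], [0, 0, -0.304], 60], [[-288, -216, 0], [0, 0, -0.342], 60], [[-320, -240, 0], [0, 0, -0.38], 60], [[-352, -264, 0], [0, 0, -0.418], 60], [[-384, -288, 0], [0, 0, -0.454], 60]])

```text
clock: 1.15
eef_pos: [0.4376, 0.0308, 0.3036]
tool_rot: [-0.013, 1.0, -0.001, -0.0]
ft_force: [1.3, 0.7, 0.3]
grip_width: 0.0601
```

Call:
send_rows(moves=[[[-20, -36, 0], [0, 0, 0], 40], [[-40, -72, 0], [0, 0, 0], 40], [[-40, -72, 0], [0, 0, 0], 40], [[-40, -72, 0], [0, 0, 0], 40]])

```text
clock: 1.48
eef_pos: [0.4799, -0.042, 0.3029]
tool_rot: [-0.011, 1.0, -0.0, -0.001]
ft_force: [-0.3, 1.0, -0.2]
grip_width: 0.0404
```

Run:
```python
from h import *
im,c=grab('wrist','w1.png'); o=readout.get_obs(); print(o['eef_pos'],o['tool_rot'],o['joint_vel'])
np.savez('w1.npz',**{k:np.array(v) for k,v in c.items()})
```

```text
[ 0.47919693 -0.04069535  0.30298705] [-1.23186858e-02  9.99923236e-01 -3.07756864e-04 -1.29545393e-03] [ 0.04275563 -0.0240372  -0.02163831  0.0031335   0.00199927  0.0005995 ]
```

View pics/w1.png

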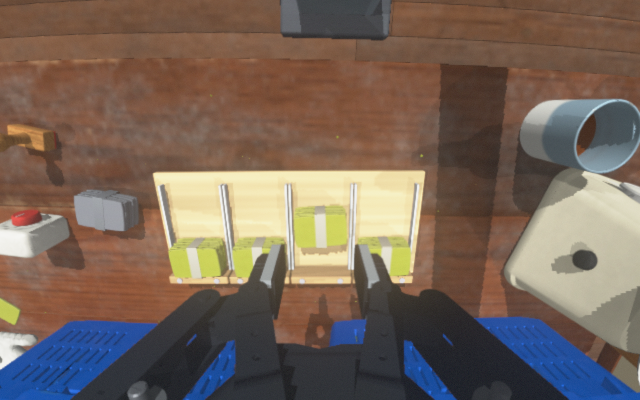

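The wrist view, with down being away from the robot, shows the stray at about (320,227). It lies between guide strips at x≈290 and 352, clear of its stop at row 280. The three seated bundles are at row ~257. Now I'll measure them from this near view.

Run:
```python
from h import *
im=cv2.imread('pics/w1.png'); c=dict(np.load('w1.npz'))
hsv=cv2.cvtColor(im,cv2.COLOR_BGR2HSV)
m=((hsv[...,0]>26)&(hsv[...,0]<50)&(hsv[...,1]>110)).astype(np.uint8); m[:190]=0;m[285:]=0;m[:,:150]=0;m[:,430:]=0
m=cv2.morphologyEx(m,cv2.MORPH_CLOSE,np.ones((3,15),np.uint8))
n,l,s,ce=cv2.connectedComponentsWithStats(m)
for i in range(1,n):
    if s[i,4]>50: print(s[i],ce[i].round(1))
big=cv2.resize(im[160:300,270:370],None,fx=5,fy=5,interpolation=cv2.INTER_CUBIC); cv2.imwrite('pics/crop2.png',big[:600])
# board near edge corners
print('board near corners',ray(c,[[154,172],[424,171]],.01).round(4))
print('board far',ray(c,[[170,285],[413,285]],.01).round(4))
```

```text
[ 169  206  241   72 6441] [281.5 245.8]
board near corners [[ 0.4845 -0.2672  0.01  ]
 [ 0.4756  0.0991  0.01  ]]
board far [[ 0.6672 -0.2742  0.01  ]
 [ 0.6573  0.1086  0.01  ]]
```

View pics/crop2.png

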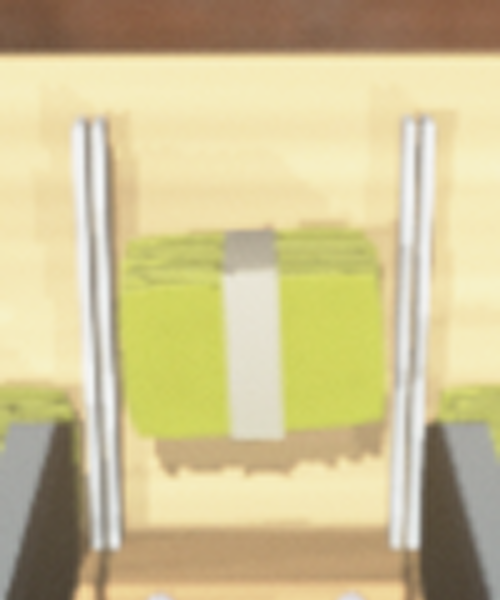

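Run:
```python
from h import *
c=dict(np.load('w1.npz')); f=lambda p:np.array(p)/5+[269.6,159.6]
P=ray(c,f([[122,288],[380,273],[385,420],[138,437]]),.044); print('top',P.round(4),P.mean(0).round(4)); 
print('yaw of y edge', np.arctan2(-(P[1]-P[0])[0],(P[1]-P[0])[1]), np.arctan2(-(P[2]-P[3])[0],(P[2]-P[3])[1]))
print('bottom near',ray(c,f([[130,240],[375,230]]),.01).round(4))
G=ray(c,f([[90,122],[419,120],[112,545],[399,545]]),.022); print('guides',G.round(4))
S=ray(c,f([[120,530],[400,528]]),.01); print('stop foot',S.round(4))
S=ray(c,f([[120,583],[400,583]]),.04); print('stop top near edge?',S.round(4))
```

```text
top [[ 0.5324 -0.0732  0.044 ]
 [ 0.5268 -0.0071  0.044 ]
 [ 0.5688 -0.0036  0.044 ]
 [ 0.5754 -0.0693  0.044 ]] [ 0.5509 -0.0383  0.044 ]
yaw of y edge 0.08445889542198898 0.09908897029836518
bottom near [[ 0.5319 -0.0739  0.01  ]
 [ 0.5275 -0.0055  0.01  ]]
guides [[ 0.4945 -0.0832  0.022 ]
 [ 0.4921  0.0033  0.022 ]
 [ 0.6233 -0.0789  0.022 ]
 [ 0.6214  0.0055  0.022 ]]
stop foot [[ 0.6257 -0.0776  0.01  ]
 [ 0.6232  0.0071  0.01  ]]
stop top near edge? [[ 0.624  -0.075   0.04  ]
 [ 0.6223  0.004   0.04  ]]
```

Call:
send_rows(moves=[[[-12, 0, 20], [0, 0, 0], 40], [[-24, 0, 45], [0, 0, 0], 40], [[-36, 1, 75], [0, 0, 0], 40], [[-48, 1, 105], [0, 0, 0], 40], [[-60, 1, 130], [0, 0, 0], 40], [[-68, 1, 148], [0, 0, 0], 40], [[-72, 1, 158], [0, 0, 0], 40], [[-72, 1, 158], [0, 0, 0], 40], [[-72, 1, 158], [0, 0, 0], 40]])

```text
clock: 2.28
eef_pos: [0.5501, -0.0369, 0.145]
tool_rot: [-0.013, 1.0, -0.0, -0.002]
ft_force: [-0.0, 0.1, 0.2]
grip_width: 0.0398
```

Run:
```python
from h import *
o=readout.get_obs(); print(o['eef_pos'],o['tool_rot'],o['ft_force'])
im,c=grab('wrist','w2.png'); im,c=grab('scene','s2.png')
cv2.imwrite('pics/s2c.png',np.hstack([cv2.imread('pics/w2.png'),])) 
a=cv2.resize(im[130:250,250:400],None,fx=2.66,fy=3.33/1.25)[:320]; b=cv2.resize(cv2.imread('pics/w2.png'),(400,250))
a=cv2.resize(im[130:250,250:400],(400,320)); cv2.imwrite('pics/both2.png',np.vstack([b,a]))
```

```text
[ 0.55009577 -0.03688297  0.14495941] [-1.31818341e-02  9.99911220e-01 -2.14065604e-04 -1.93548348e-03] [-0.02264159  0.14078284  0.23958709]
```

View pics/both2.png

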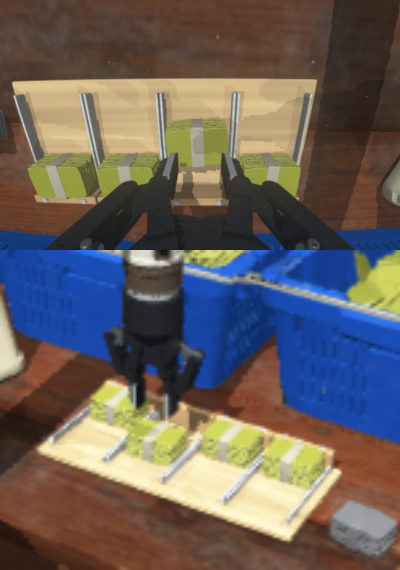

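The fingertips are over the stray: the wrist view has it between the fingers, and the scene view has the tips just above its top. I'll hold still here.

Call:
send_rows(moves=[[[0, 0, 0], [0, 0, 0], 40], [[0, 0, 0], [0, 0, 0], 40], [[0, 0, 0], [0, 0, 0], 40], [[0, 0, 0], [0, 0, 0], 40], [[0, 0, 0], [0, 0, 0], 40], [[0, 0, 0], [0, 0, 0], 40], [[0, 0, 0], [0, 0, 0], 40], [[0, 0, 0], [0, 0, 0], 40], [[0, 0, 0], [0, 0, 0], 40], [[0, 0, 0], [0, 0, 0], 40], [[0, 0, 0], [0, 0, 0], 40], [[0, 0, 0], [0, 0, 0], 40]])

```text
clock: 3.38
eef_pos: [0.551, -0.0375, 0.1463]
tool_rot: [-0.013, 1.0, -0.0, -0.0]
ft_force: [0.0, -0.0, -0.0]
grip_width: 0.0398
```

Call:
send_rows(moves=[[[0, 0, 0], [0, 0, 0], 40], [[0, 0, 0], [0, 0, 0], 40], [[0, 0, 0], [0, 0, 0], 40], [[0, 0, 0], [0, 0, 0], 40], [[0, 0, 0], [0, 0, 0], 40], [[0, 0, 0], [0, 0, 0], 40], [[0, 0, 0], [0, 0, 0], 40], [[0, 0, 0], [0, 0, 0], 40], [[0, 0, 0], [0, 0, 0], 40], [[0, 0, 0], [0, 0, 0], 40], [[0, 0, 0], [0, 0, 0], 40], [[0, 0, 0], [0, 0, 0], 40]])

```text
clock: 4.38
eef_pos: [0.551, -0.0375, 0.1463]
tool_rot: [-0.013, 1.0, -0.0, -0.0]
ft_force: [-0.8, -0.2, 0.1]
grip_width: 0.04
```

Call:
send_rows(moves=[[[0, 0, 0], [0, 0, 0], 40], [[0, 0, 0], [0, 0, 0], 40], [[0, 0, 0], [0, 0, 0], 40], [[0, 0, 0], [0, 0, 0], 40], [[0, 0, 0], [0, 0, 0], 40], [[0, 0, 0], [0, 0, 0], 40]])

```text
clock: 4.88
eef_pos: [0.551, -0.0375, 0.1463]
tool_rot: [-0.013, 1.0, -0.0, -0.0]
ft_force: [0.1, 0.5, -0.1]
grip_width: 0.0401
```

Run:
```python
from h import *
o=readout.get_obs(); print(o['clock'],o['eef_pos'],o['tool_rot'],o['ft_force'])
im,c=grab('wrist','w3.png'); hsv=cv2.cvtColor(im,cv2.COLOR_BGR2HSV)
m=((hsv[...,0]>26)&(hsv[...,0]<50)&(hsv[...,1]>125))
for x in (275,290,305,325,340,355):
    col=np.where(m[150:270,x])[0]+150; 
    if len(col): print(x,col[0],col[-1],'bottom near pt',ray(c,[[x,col[0]]],.01)[0].round(4))
```

```text
4.8833 [ 0.55100842 -0.03747486  0.14634518] [-1.27840541e-02  9.99918160e-01 -3.88796194e-04 -2.98602602e-04] [ 0.1476893   0.51428783 -0.10179381]
275 209 243 bottom near pt [ 0.5463 -0.0725  0.01  ]
290 207 261 bottom near pt [ 0.5443 -0.0605  0.01  ]
305 229 262 bottom near pt [ 0.5632 -0.0484  0.01  ]
340 204 260 bottom near pt [ 0.5408 -0.0208  0.01  ]
355 204 244 bottom near pt [ 0.5405 -0.0089  0.01  ]
```

Call:
send_rows(moves=[[[12, 0, 0], [0, 0, 0], 30], [[32, 0, 0], [0, 0, 0], 30], [[52, -1, 0], [0, 0, 0], 30], [[66, -1, 0], [0, 0, 0], 30], [[66, -1, 10], [0, 0, 0], 30], [[66, -1, 25], [0, 0, 0], 30], [[66, -1, 40], [0, 0, 0], 30], [[66, -1, 52], [0, 0, 0], 30], [[66, -1, 52], [0, 0, 0], 30], [[66, -1, 52], [0, 0, 0], 30], [[66, -1, 52], [0, 0, 0], 30]])

```text
clock: 5.85
eef_pos: [0.4857, -0.0402, 0.0946]
tool_rot: [-0.013, 1.0, -0.0, 0.0]
ft_force: [-0.0, -0.4, 0.1]
grip_width: 0.0301
```

Run:
```python
from h import *
o=readout.get_obs(); print(o['eef_pos'],o['tool_rot'],o['ft_force'])
im,c=grab('wrist','w4.png'); im,c=grab('scene','s4.png'); im2,c=grab('side','d4.png')
a=cv2.resize(im[150:250,250:400],(420,280),interpolation=cv2.INTER_CUBIC); a2=cv2.resize(im2[140:270,260:410],(323,280),interpolation=cv2.INTER_CUBIC)
b=cv2.resize(cv2.imread('pics/w4.png')[60:260,160:480],(500,312)); b=cv2.copyMakeBorder(b,0,0,0,243,0)
cv2.imwrite('pics/both4.png',np.vstack([b,np.hstack([a,a2])]))
```

```text
[ 0.48573693 -0.04022082  0.09464507] [-1.27825538e-02  9.99918217e-01 -4.01743676e-04  6.24200767e-05] [-0.00252595 -0.38372643  0.14990726]
```

View pics/both4.png

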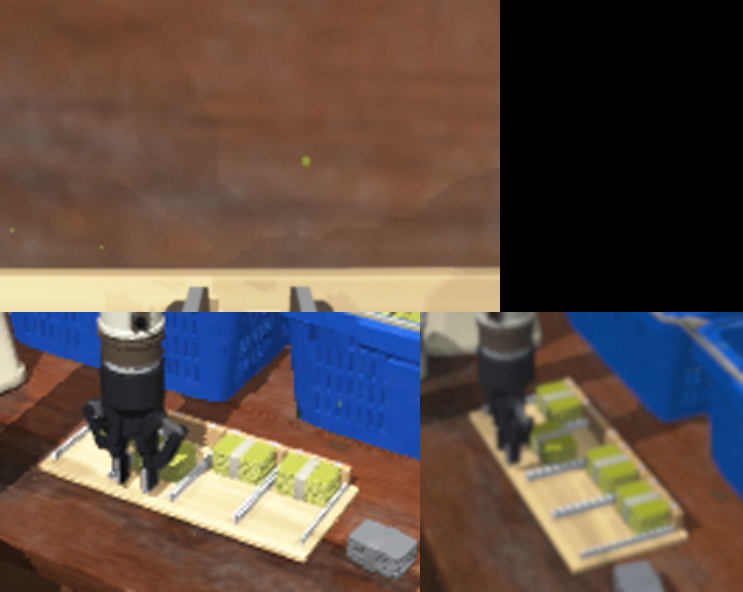

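The scene and side views show the tips in the stray's lane, in front of its near face and clear of the guides. Now I'll push slowly.

Call:
send_rows(moves=[[[-4, 0, 0], [0, 0, 0], 30], [[-8, 0, 0], [0, 0, 0], 30], [[-12, 0, 0], [0, 0, 0], 30], [[-16, 0, 0], [0, 0, 0], 30], [[-20, 0, 0], [0, 0, 0], 30], [[-23, 0, 0], [0, 0, 0], 30], [[-26, 0, 0], [0, 0, 0], 30], [[-29, 0, 0], [0, 0, 0], 30], [[-32, 0, 0], [0, 0, 0], 30], [[-35, 0, 0], [0, 0, 0], 30], [[-38, 0, 0], [0, 0, 0], 30], [[-41, 0, 0], [0, 0, 0], 30]])

```text
clock: 7.0
eef_pos: [0.5269, -0.0392, 0.0951]
tool_rot: [-0.013, 1.0, -0.0, 0.0]
ft_force: [0.3, -0.5, -0.7]
grip_width: 0.0299
```

Call:
send_rows(moves=[[[-3, 0, 0], [0, 0, 0], 30], [[-6, 0, 0], [0, 0, 0], 30], [[-9, 0, 0], [0, 0, 0], 30], [[-12, 0, 0], [0, 0, 0], 30], [[-15, 0, 0], [0, 0, 0], 30], [[-18, 0, 0], [0, 0, 0], 30], [[-20, 0, 0], [0, 0, 0], 30], [[-22, 0, 0], [0, 0, 0], 30], [[-24, 0, 0], [0, 0, 0], 30], [[-26, 0, 0], [0, 0, 0], 30], [[-28, 0, 0], [0, 0, 0], 30]])

```text
clock: 7.92
eef_pos: [0.555, -0.0385, 0.0951]
tool_rot: [-0.013, 1.0, -0.0, 0.0]
ft_force: [-0.9, 0.0, -0.6]
grip_width: 0.0298
```

Run:
```python
from h import *
o=readout.get_obs(); print(o['eef_pos'],o['tool_rot'],o['ft_force'])
im,c=grab('scene','s5.png'); im2,c=grab('side','d5.png'); w,c=grab('wrist','w5.png')
a=cv2.resize(im[150:250,250:400],(420,280),interpolation=cv2.INTER_CUBIC); a2=cv2.resize(im2[140:270,260:410],(323,280),interpolation=cv2.INTER_CUBIC)
b=cv2.resize(w[60:260,160:480],(500,312)); b=cv2.copyMakeBorder(b,0,0,0,243,0)
cv2.imwrite('pics/both5.png',np.vstack([b,np.hstack([a,a2])]))
```

```text
[ 0.55501872 -0.03849398  0.09510918] [-1.27609472e-02  9.99918402e-01 -4.80949218e-04  3.40601306e-04] [-0.86582734  0.00536105 -0.59692479]
```

View pics/both5.png

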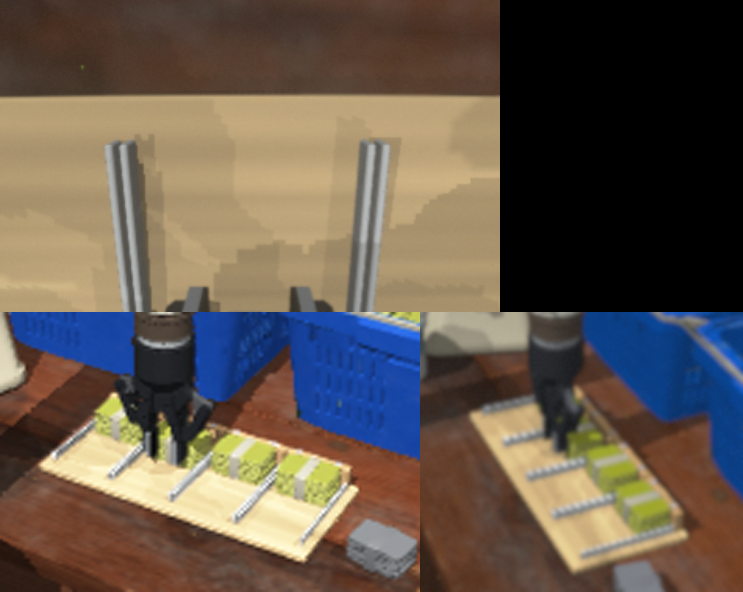

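The bundle is moving ahead of the tips, nearly in line with the others. I'll continue in 1 mm steps and watch the force.

Call:
send_rows(moves=[[[-1, 0, 0], [0, 0, 0], 30], [[-2, 0, 0], [0, 0, 0], 30], [[-3, 0, 0], [0, 0, 0], 30], [[-4, 0, 0], [0, 0, 0], 30], [[-5, 0, 0], [0, 0, 0], 30], [[-6, 0, 0], [0, 0, 0], 30]])

```text
clock: 8.57
eef_pos: [0.5613, -0.0383, 0.0952]
tool_rot: [-0.013, 1.0, -0.0, 0.001]
ft_force: [-0.2, -0.1, 0.1]
grip_width: 0.03
```

Call:
send_rows(moves=[[[-1, 0, 0], [0, 0, 0], 30], [[-2, 0, 0], [0, 0, 0], 30], [[-2, 0, 0], [0, 0, 0], 30]])

```text
clock: 8.82
eef_pos: [0.5636, -0.0383, 0.0952]
tool_rot: [-0.013, 1.0, -0.0, 0.001]
ft_force: [0.3, -0.1, -0.4]
grip_width: 0.0301
```

Call:
send_rows(moves=[[[-1, 0, 0], [0, 0, 0], 30], [[-1, 0, 0], [0, 0, 0], 30]])

```text
clock: 8.98
eef_pos: [0.5649, -0.0382, 0.0952]
tool_rot: [-0.013, 1.0, -0.0, 0.001]
ft_force: [-0.9, -0.1, 0.1]
grip_width: 0.0298
```

Call:
send_rows(moves=[[[-1, 0, 0], [0, 0, 0], 30], [[-1, 0, 0], [0, 0, 0], 30]])

```text
clock: 9.15
eef_pos: [0.5661, -0.0383, 0.0952]
tool_rot: [-0.013, 1.0, -0.0, 0.001]
ft_force: [0.2, 0.3, -0.5]
grip_width: 0.0301
```

Run:
```python
from h import *
o=readout.get_obs(); print(o['eef_pos'],o['ft_force'])
im,c=grab('scene','s6.png'); im2,c=grab('side','d6.png')
a=cv2.resize(im[175:235,280:380],(700,420),interpolation=cv2.INTER_CUBIC)
cv2.imwrite('pics/s6c.png',a)
```

```text
[ 0.56606162 -0.03825164  0.09521008] [ 0.21253129  0.25271234 -0.50492056]
```

View pics/s6c.png

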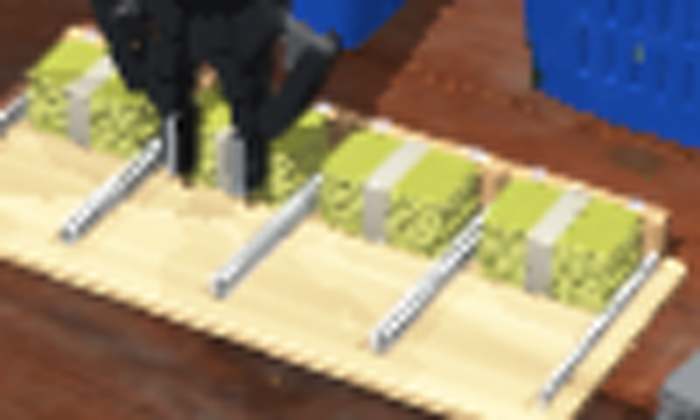

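The crop shows the stray's lower right corner at about (285,203), within roughly a pixel of the line through the neighbours' corners at (440,255) and (605,308). It isn't pressed home yet, because the force is still zero.

Call:
send_rows(moves=[[[-1, 0, 0], [0, 0, 0], 30], [[-1, 0, 0], [0, 0, 0], 30]])

```text
clock: 9.42
eef_pos: [0.5672, -0.0382, 0.0953]
tool_rot: [-0.013, 1.0, -0.0, 0.001]
ft_force: [-0.5, -0.5, 0.4]
grip_width: 0.0299
```

Call:
send_rows(moves=[[[-1, 0, 0], [0, 0, 0], 30], [[-1, 0, 0], [0, 0, 0], 30]])

```text
clock: 9.58
eef_pos: [0.5678, -0.0382, 0.0952]
tool_rot: [-0.013, 1.0, -0.0, 0.001]
ft_force: [-2.6, 0.2, 1.1]
grip_width: 0.0301
```

Call:
send_rows(moves=[[[-1, 0, 0], [0, 0, 0], 30], [[-1, 0, 0], [0, 0, 0], 30]])

```text
clock: 9.75
eef_pos: [0.5679, -0.0382, 0.095]
tool_rot: [-0.013, 1.0, -0.0, -0.0]
ft_force: [-4.1, -1.0, 3.3]
grip_width: 0.0301
```

The force is rising and the tip has stopped advancing, so it's at the stop. One more gentle press to square it, then I'll back away and rise.

Call:
send_rows(moves=[[[-2, 0, 0], [0, 0, 0], 30], [[-2, 0, 0], [0, 0, 0], 30], [[-2, 0, 0], [0, 0, 0], 30], [[-2, 0, 0], [0, 0, 0], 30]])

```text
clock: 10.08
eef_pos: [0.5682, -0.0381, 0.0948]
tool_rot: [-0.013, 1.0, -0.0, -0.002]
ft_force: [-6.4, -0.6, 3.8]
grip_width: 0.03
```

Call:
send_rows(moves=[[[2, 0, 0], [0, 0, 0], 30], [[6, 0, 0], [0, 0, 0], 30], [[14, 0, 0], [0, 0, 0], 30], [[28, 0, 0], [0, 0, 0], 30], [[45, 0, 0], [0, 0, 0], 30], [[65, 0, 0], [0, 0, 0], 30], [[85, 0, -20], [0, 0, 0], 30], [[95, 0, -50], [0, 0, 0], 30], [[95, 0, -85], [0, 0, 0], 30], [[95, 0, -120], [0, 0, 0], 30], [[95, 0, -150], [0, 0, 0], 30], [[95, 0, -150], [0, 0, 0], 30]])

```text
clock: 11.08
eef_pos: [0.477, -0.0407, 0.2519]
tool_rot: [-0.013, 1.0, -0.001, 0.004]
ft_force: [1.1, 0.7, -0.7]
grip_width: 0.03
```

Run:
```python
from h import *
o=readout.get_obs(); print(o['clock'],o['eef_pos'],o['ft_force'])
im,c=grab('scene','s7.png'); w,cw=grab('wrist','w7.png'); np.savez('w7.npz',**{k:np.array(v) for k,v in cw.items()})
a=cv2.resize(w[140:290,120:450],(790,359),interpolation=cv2.INTER_CUBIC)
b=cv2.resize(im[178:230,280:378],(452,240),interpolation=cv2.INTER_CUBIC); b=cv2.copyMakeBorder(b,0,0,0,790-452,0)
cv2.imwrite('pics/fin.png',np.vstack([a,b]))
```

```text
11.0833 [ 0.47702254 -0.04068413  0.25194056] [ 1.14256405  0.67085609 -0.65964327]
```

View pics/fin.png

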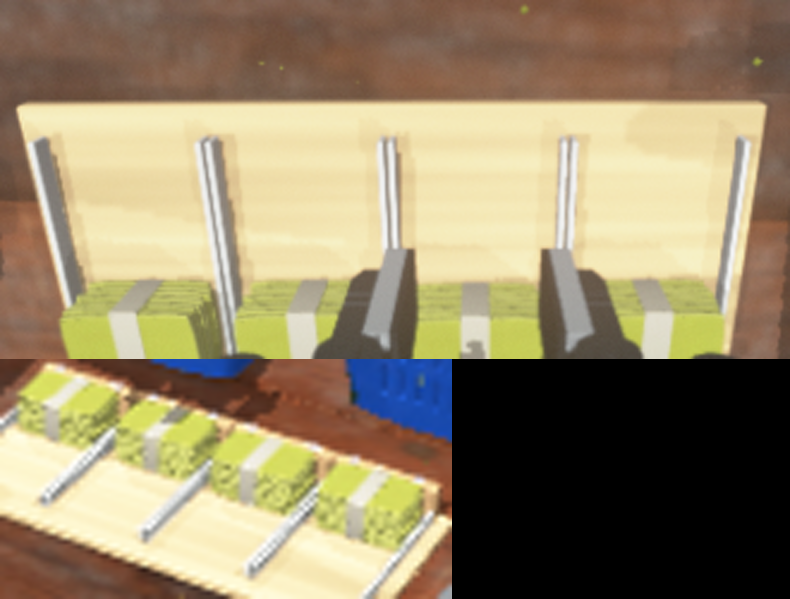

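The stray's near edge in the final view, at row ~283, matches its neighbours at ~280–281. It sits square and centred between its guides, and no gap shows in the scene view. I'll let the arm settle, then hand in.

Call:
send_rows(moves=[[[0, 0, 0], [0, 0, 0], 30], [[0, 0, 0], [0, 0, 0], 30], [[0, 0, 0], [0, 0, 0], 30], [[0, 0, 0], [0, 0, 0], 30]])

```text
clock: 11.52
eef_pos: [0.474, -0.0404, 0.2455]
tool_rot: [-0.013, 1.0, -0.001, -0.001]
ft_force: [-0.2, -0.1, -0.1]
grip_width: 0.0302
```

```bash
python3 -c "
from h import *
print(readout.get_obs()['ft_force']); print(order.job_done())"
```

```text
[-0.22567418 -0.08802821 -0.11262328]
the job is handed in; nothing more can be done
None
```

The bundle that stuck out was the second from the left. It now rests against its stop in line with the other three, and I handed the job in at about 11.5 s; no verdict was reported.

- **Pointing:** I held the fingertips about 3 cm above the middle of its top for about 2.5 s, with no contact force.
- **Pushing:** I moved in front of its near face and pushed it along its lane with both fingertips, 30 mm apart. It stopped moving when it met the stop, and the force then rose to about 7 N, well under the 40 N limit. I then backed off and rose clear.
- **Last checks:** In the final wrist and scene pictures its near edge lines up with the others to about a pixel or two (2–3 mm). It looks square and centred between its guides. The other three bundles look unmoved. Nothing touched the mug, timer or stamp, though they were outside the last crops. The force on the arm was back to zero, and no check failed or disagreed.

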